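# Clamp an offcut with the sprung draw screw of an up-clamp

## Task

Push the small offcut along its slot until it is fully home against the end stop of the up-clamp. Then pull the wing screw up against its spring until you feel the thread come up short, keep it drawn out, and wind it anticlockwise as far as it goes, so that the pad lifts the offcut and clamps it against the underside of the ledge; let go of it. Feel for the thread and do not strain it by hauling up, pressing down or forcing the turn, and leave the things lying nearby where they are.

Things in the scene. Friction and masses are not known exactly. Their poses are not given: they have to be found in the camera images.
- up_clamp: The clamp, fixed to the bench: plywood base 10 mm thick (x -84..48, y -29..89 mm), a grey housing 50 x 50 mm and over it a dark steel top plate, upper face at z = 58 mm. Origin on the bench, directly below the axis of the wing screw; z up, x along the work slot, which lies on the +y side. The slot is open towards -x: the offcut is pushed towards +x.
- slot_home (a point): Where the offcut's origin lies when home and not yet lifted: clamp frame (0, 60, 26) mm, same axes. The slot runs along x through it: two wooden rails (top z = 26 mm, x -74..42), metal side guides 37 mm apart (top z = 36 mm, x -36..42) and a metal end stop with its face at x = 42 mm, top at z = 42 mm.
- ledge (a point): Middle of the underside of the ledge, the part of the top plate that overhangs the slot (x -25..25 mm, y to 87 mm, 10 mm thick), 48 mm above the bench: the offcut is to be clamped up against it. The rubber-faced pad that lifts the offcut is below it, between the rails.
- work_offcut: Bare hardwood offcut 34 x 84 x 18 mm, loose on the rails, 22 to 45 mm short of home. Origin at the centre of its underside; its own y axis is its long axis, along the slot. Its near (-x) end sticks out of the guides; when home that end is at x = -42 mm of the clamp, 6 mm outside the guides. Against the ledge its underside is at z = 30 mm.
- wing_mid (a point): Middle of the steel wing of the wing screw, on its axis. The wing is an upright bar 40 mm long (this point's x axis), 10 mm thick (its y axis) and 28 mm tall (14 mm up and down from this point); below it is a round hub 26 mm in diameter, and the top plate is 22 mm below this point when the screw is not pulled out.
- draw_spindle (a joint): How far the screw is pulled up, m; 0 = held in by its spring (5.6 N to lift at 0, 7 N at 20 mm; from 7 mm on the pad, pressing the offcut to the ledge, adds 1.5 to 4 N). The hidden thread's height differs: the pull comes up short on it somewhere in 8..22 mm. The screw turns only in the top 2 mm of that travel (the thread's axial play); pulled less, a wall blocks the turn at about 0.4 rad.
- wing_screw (a joint): Turn of the wing screw, rad, growing anticlockwise seen from above; at 0 the wing lies along the clamp's x. Starts in -0.2..0.2; end stop at 2.7 (too far for one grasp). It is over the thread from about 0.7 on and then stays out when released; from about 0.9 the thread raises it 3.33 mm per rad. Released there it stays where it is.
- thread_nut (a joint): The nut inside the housing sits on a stiff buffer spring, 8 N per mm: its displacement, m, + pulled up, - pressed down, 0 unloaded. Under the springs alone it rests at down to about -1.5 mm. More than 1.8 mm up (about 14 N of pull on the thread beyond the springs) or 3 mm down (some 12 N of push on top of them) strains the thread.
- nut_twist (a joint): The same nut can also be twisted against a stiff buffer of 10 N m per rad: its twist, rad, + anticlockwise, 0 unloaded. Winding with the thread engaged takes 0.1 to 0.2 N m (under 0.03 rad). More than 0.1 rad (1 N m) means that the turn is being forced against the wall beside the thread and strains it; the end stop of the screw at 2.7 rad does not load it.
- brass_pot: Turned brass weight, 47 x 47 x 44 mm, standing on the bench; a bystander. Origin at the centre of its underside.
- tape_roll: Small dark roll of tape, 53 x 51 x 19 mm, lying flat; a bystander. Origin at the centre of its underside.
- key_set: Folding hex key set in a plastic handle, 28 x 92 x 18 mm, long along its own y; a bystander. Origin at the centre of its underside.
Things that resemble listed ones, but are neither listed nor needed, are in the scene too. What is shaped like the work_offcut but purple or red is not meant.

How it is judged:
On the way, in this order (a step that is already met when the one before it is completed fails the run):
1. the offcut is fully home against the end stop, before the screw is turned (x of work_offcut in the frame of up_clamp above -0.003 m and value of joint wing_screw below 0.5 rad), for 0.1 s.
2. the screw has been drawn out and has caught on its thread (value of joint draw_spindle above 0.004 m and value of joint wing_screw above 0.8 rad), for 0.1 s.
At the end, for the whole second after the job is handed in: The wing screw is wound to its end stop (turn over 2.5 of 2.7 rad) and stays drawn out over 7 mm; the offcut is within 4 mm of the end stop, lifted against the ledge (underside at least 28.5 mm above the bench; 30 mm when it bears), level within 0.06 rad and at rest (value of joint wing_screw above 2.5 rad and value of joint draw_spindle above 0.007 m and x of work_offcut in the frame of up_clamp above -0.004 m and z of work_offcut in the frame of up_clamp above 0.0285 m and angle between work_offcut's own z axis and vertical below 0.06 rad and linear speed of work_offcut below 0.02 m/s); the robot touches nothing.
It fails at once if the thread is strained upward: the nut's buffer is pulled up more than 1.8 mm (about 14 N) (value of joint thread_nut above 0.0018 m).
It fails at once if the thread is strained downward: the nut's buffer is pressed down more than 3 mm (value of joint thread_nut below -0.003 m).
It fails at once if the turn is forced against the wall beside the thread: the nut is twisted more than 0.1 rad (about 1 N m) (value of joint nut_twist above 0.1 rad).
It fails at once if a bystander is moved more than 20 mm (distance of any of brass_pot, tape_roll, key_set from where it was at the start of the episode above 0.02 m).
It also fails if it takes over 59 s, if anything falls off the work surface, if the arm or the gripper's body presses on something with over 40 N, if the wrist force passes 120 N, or if a joint passes its speed limit or range.

## Robot

A 6-joint arm with a two-finger parallel gripper is mounted at the origin on a cart in front of the work surface, level with it; the furniture and walls round the work are solid. World frame = base frame: x ahead of the robot, y to its left, z up, the work surface at z = 0. Lengths are in m, angles in rad, forces in N, time in s.
With the tool pointing down it reaches from about 0.3 to 0.775 m from the base axis. Payload 14.6 kg.
Tool frame: the origin (TCP) lies at the very end of the fingers, on their centre line; the grasp point (between the pads) lies 19 mm behind it; y points along the fingers, x is the direction in which the jaws open and shut, and the axes are right-handed (so a half turn about y gives the same grasp; the last joint's range is limited). The gripper opens to 85 mm and grips with 20 to 120 N. Pads are 22 mm wide; open, the fingers measure 114 mm over their backs; the gripper's body (76 mm by 85 mm) begins 54 mm behind the grasp point. The pads swing forward as they close: fully open they stand 13 mm farther back than shut.
Start: joints at [-1.374, 0.3, 1.521, -0, 1.321, -0.067], TCP at [0.143, -0.531, 0.231] pointing down, gripper open.
Joint ranges: [-3.03, 3.03], [-0.79, 2.21], [0.23, 2.52], [-1.04, 4.18], [0, 3.07], [-2.55, 2.55]. Speed limits (rad/s): [2.22, 2.22, 2.57, 3.14, 3.14, 3.14].

## Interface

Orientations are given as a unit quaternion [x, y, z, w].
In Python, from workcell import readout, optics, ticket gives the robot as it stands. The module is installed in compiled form; this text tells all that it offers.
- The arm moves only by the tool carry_out, never from a script. Its arguments are lists of equal length, an entry for each row: "claw": the opening, from 0 (shut) to 1 (fully open); "offset": the shift along the tool's x, y, z in units of 40 mm (1.0 is 40 mm), a list of three; "spin": the turn about the tool's y in units of 5 degrees (1.0 is 5 degrees). A call has 1 to 10 rows; each row is the pose to reach, as a shift and turn from the pose commanded when the call began, along the tool's axes at that moment; what a row does not reach only later rows make up. A row lasts 1/10 s, in which the tool goes at most 50 mm and 8.59 degrees, less where a joint would pass 70% of its speed; a pose out of reach is approached as far as the arm can. A call with a gripper value outside its range is refused whole. The fingers move at their own pace and stop on an object; "force" is the grip in N (left out, the last holds). Time passes only in rows, so rows that repeat a pose let the fingers close. It gives the time, the measured TCP pose, the force and the opening at its end, in the units of the state.
- readout.observe(): the state, without advancing time (a new reading comes with each control period).
- optics.read_camera(name): name is "scene" or "top" or "wrist"; returns the picture (480x640x3 uint8, red, green, blue); there is no depth.
- optics.get_calibration(name): a dict with "intrinsics" (3x3 intrinsics, pixels), "rvec" (rotation vector, rad) and "tvec" (3), from world to camera coordinates, as OpenCV has them; the wrist camera has in their place "tool_from_camera" (4x4, takes a point from camera to tool coordinates, whose origin is the TCP and whose axes are the tool frame's). Camera axes: x right, y down, z forward; pixel columns grow to the right and rows downward; lengths in m; the calibration is good to about 2 mm. A picture is of the moment at which its call begins: read the wrist's pose just before it. get_calibration takes no time and is no camera call.
- ticket.finish_job(): hands the job in, once; it reports no verdict.
Trained networks look in the newest picture that a camera, given by its name, has taken for a name from the list of things; names that differ only in an ending like _2 or _b are one class to them, and where a whole thing is asked for, a point or a joint stands for the part that bears it (a point fixed in the world has none). Each returns a list of dicts, best first, with "confidence" (0 to 1); they miss things now and then, are a little off and sometimes report something else, mostly with a low value. They report only what shows in the picture. A call takes as long as a camera call. They do not tell look-alikes from the thing itself.
- optics.look_for(camera, thing): "xyz" ([x, y, z] in m, in world coordinates, good to about 4 mm: the middle of the surface that is visible of it).
- optics.landmark_of(camera, thing): "xyz" ([x, y, z] in m, in world coordinates, good to about 4 mm: a listed point, or the origin of a listed thing).
The state is a dict: "clock": time; "joint_positions": joint angles; "qvel": joint speeds; "tau": joint torques, N m; "ee_pos": TCP position; "tool_rot": TCP orientation; "wrist_force": force on the tool from outside, world axes, zero at the start; "moment": the same for the moment, N m; "grip_width": opening from 0.0 (shut) to 1.0 (fully open).
Only numpy, scipy, OpenCV 4.12 (cv2) and the standard library are available. Lean on these libraries where they do the work, as an engineer would, in place of code of your own. Each camera call takes 0.05 s, during which the arm holds its last target.

## Working session

There is one attempt and no reset: what is moved stays moved. The work goes in short steps, Python scripts to look and compute and a tool call to move; the robot and the scene stay as the last step left them, time stands still between calls to the robot, and variables do not carry over. Pictures are saved under pics/ and viewed, and the job is handed in when it is done.

Besides the shell and the picture viewer there is one more tool, called after "Call:" by a JSON object that holds its "op" and its "data". carry_out: Moves the arm, as the interface text tells. Its arguments: {"type":"object","properties":{"claw":{"type":"array"},"offset":{"type":"array"},"spin":{"type":"array"},"force":{"type":"number"}},"required":["claw","offset","spin"]}

```bash
mkdir -p pics
python3 - <<'E'
from workcell import readout, optics
import cv2,numpy as np
s=readout.observe()
for k,v in s.items(): print(k,np.round(v,4))
for c in ("scene","top","wrist"):
    im=optics.read_camera(c); cv2.imwrite(f"pics/{c}0.png",im[:,:,::-1])
    print(c,{k:np.round(v,4).tolist() for k,v in optics.get_calibration(c).items()})
    for t in ("up_clamp","slot_home","ledge","work_offcut","wing_mid","brass_pot","tape_roll","key_set"):
        try: print(t,[(np.round(d["xyz"],4).tolist(),round(d["confidence"],2)) for d in optics.landmark_of(c,t)][:4])
        except Exception as e: print(t,e)
print(readout.observe()["clock"])
E
```

```text
clock 0.0
joint_positions [-1.3736  0.3005  1.5216  0.      1.3207 -0.0666]
qvel [ 0.0001 -0.0014 -0.0008  0.0014 -0.0015  0.0001]
tau [ 1.10000e-03 -5.43506e+01 -3.61798e+01 -1.00000e-04  4.00000e-03
 -0.00000e+00]
ee_pos [ 0.1434 -0.5307  0.2307]
tool_rot [-0.5611  0.4302 -0.4296  0.5617]
wrist_force [ 0.2217  0.1954 -0.3177]
moment [-0.0444  0.0438 -0.0241]
grip_width 1.0005
scene {'intrinsics': [[602.0058, 0.0, 312.3086], [0.0, 602.0058, 238.0833], [0.0, 0.0, 1.0]], 'rvec': [0.6067, -2.5263, 1.3646], 'tvec': [0.4301, 0.2366, 0.9513]}
up_clamp [([0.5335, -0.2318, 0.0001], 0.57)]
slot_home [([0.5389, -0.1762, 0.0269], 0.83), ([0.6803, -0.166, 0.0032], 0.58)]
ledge [([0.5341, -0.1734, 0.045], 0.87)]
work_offcut [([0.3575, -0.1827, 0.0027], 0.98), ([0.5231, -0.3441, 0.0038], 0.87), ([0.5035, -0.1751, 0.0288], 0.77)]
wing_mid [([0.5323, -0.2392, 0.0772], 0.83)]
brass_pot [([0.6797, -0.1663, 0.0006], 0.89)]
tape_roll [([0.4679, -0.0319, -0.0021], 0.97)]
key_set [([0.4599, 0.0844, 0.0015], 0.67)]
top {'intrinsics': [[517.0027, 0.0, 317.9739], [0.0, 517.0027, 247.796], [0.0, 0.0, 1.0]], 
[... 210 characters left out ...]
, 0.0797, 0.0015], 0.38)]
work_offcut [([0.5008, -0.1744, 0.0256], 0.96), ([0.3553, -0.1853, 0.0022], 0.92), ([0.5262, -0.3436, 0.003], 0.61)]
wing_mid [([0.534, -0.2346, 0.0828], 0.53)]
brass_pot [([0.6797, -0.1646, -0.0031], 0.81)]
tape_roll [([0.46, -0.0294, -0.0027], 0.67)]
key_set [([0.4655, 0.0788, -0.001], 0.72), ([0.535, -0.236, 0.0774], 0.41)]
wrist {'intrinsics': [[374.9731, 0.0, 310.9606], [0.0, 374.9731, 240.9144], [0.0, 0.0, 1.0]], 'tool_from_camera': [[1.0, 0.0007, -0.0012, -0.0005], [0.0013, -0.3176, 0.9482, -0.1421], [0.0003, -0.9482, -0.3176, 0.0814], [0.0, 0.0, 0.0, 1.0]]}
up_clamp []
slot_home []
ledge []
work_offcut []
wing_mid []
brass_pot []
tape_roll []
key_set []
1.35
```

View pics/scene0.png

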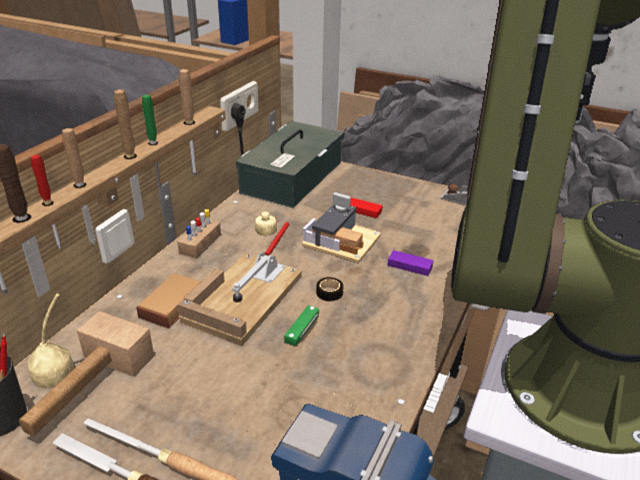

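View pics/top0.png

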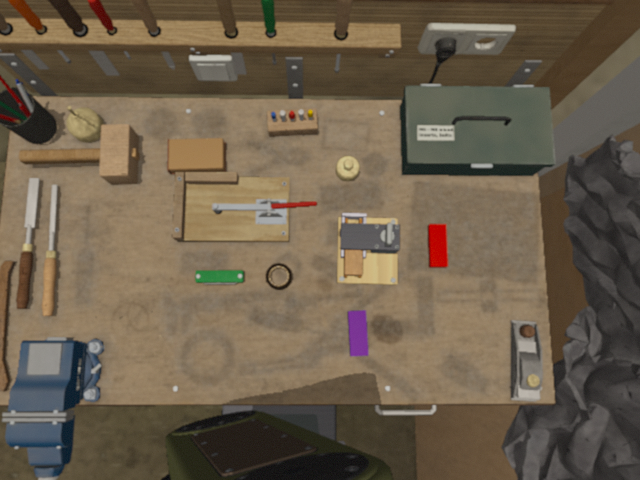

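View pics/wrist0.png

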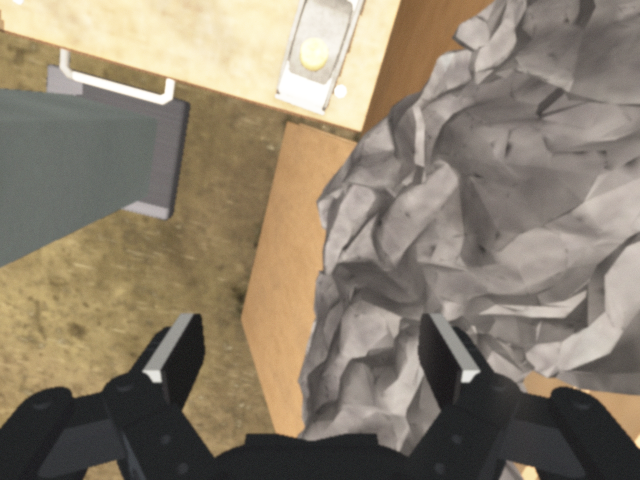

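The scene view shows the clamp at about (340,228) and the top view at (367,250). The offcut sits at (354,262) in the top view, with red (438,245) and purple (358,333) look-alikes. The wrist view sees only the floor. I'll enlarge the clamp and measure it.

```bash
cat > h.py <<'E'
from workcell import readout, optics
import cv2,numpy as np
from scipy.spatial.transform import Rotation as Ro
def proj(c,P):
    k=optics.get_calibration(c); p,_=cv2.projectPoints(np.array(P,float).reshape(-1,3),np.array(k['rvec']),np.array(k['tvec']),np.array(k['intrinsics']),None); return p[:,0]
def st():
    s=readout.observe(); R=Ro.from_quat(s['tool_rot']).as_matrix()
    print('t',s['clock'],'p',np.round(s['ee_pos'],4),'F',np.round(s['wrist_force'],2),'M',np.round(s['moment'],2),'w',round(float(s['grip_width']),3),'j',np.round(s['joint_positions'],3)); print('toolx',np.round(R[:,0],3),'y',np.round(R[:,1],3),'z',np.round(R[:,2],3),'ang toolx deg',np.degrees(np.arctan2(R[1,0],R[0,0])).round(2)); return s,R
def clamp(o,yaw,P):
    P=np.array(P,float).reshape(-1,3); return P@Ro.from_euler('z',yaw).as_matrix().T+np.array(o)
E
python3 - <<'E'
from h import *
st()
im=cv2.imread('pics/top0.png')[205:295,325:415]; cv2.imwrite('pics/topc.png',cv2.resize(im,None,fx=6,fy=6,interpolation=cv2.INTER_CUBIC))
im=cv2.imread('pics/scene0.png')[180:270,290:395]; cv2.imwrite('pics/scenec.png',cv2.resize(im,None,fx=6,fy=6,interpolation=cv2.INTER_CUBIC))
E
```

```text
t 1.35 p [ 0.1434 -0.531   0.2313] F [ 0.1  -0.07 -0.05] M [ 0.06  0.03 -0.02] w 0.995 j [-1.374  0.3    1.521 -0.     1.321 -0.067]
toolx [ 0.261 -0.965 -0.   ] y [-0.  0. -1.] z [ 0.965  0.261 -0.   ] ang toolx deg -74.88
```

View pics/topc.png

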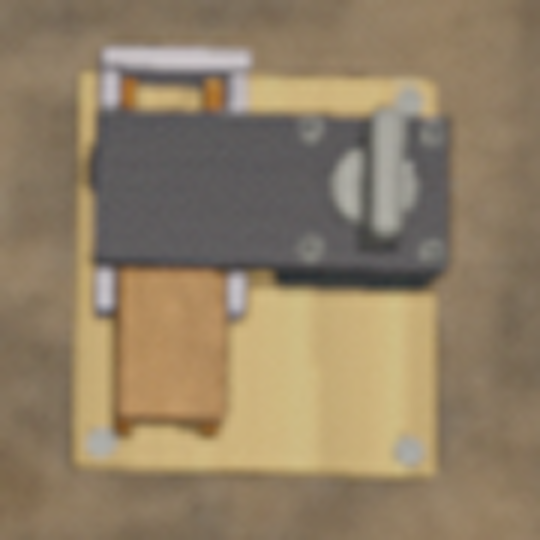

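View pics/scenec.png

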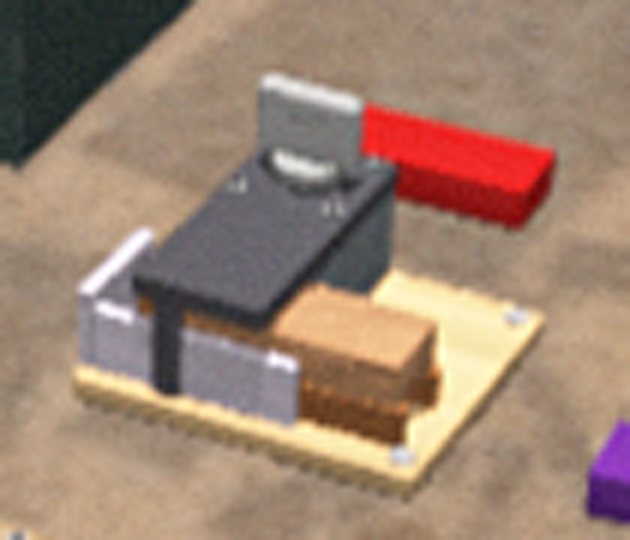

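```bash
cat > fit.py <<'E'
from h import *
from scipy.optimize import least_squares
f=lambda X,o:(np.array(X,float)+.5)/6-.5+np.array(o)
tp=f([(80,73),(436,79),(75,467),(436,474)],(325,205)); tP=np.array([(48,89,10),(48,-29,10),(-84,89,10),(-84,-29,10)])/1e3
sp=f([(545,318),(412,488),(75,375)],(290,180)); sP=np.array([(-84,-29,10),(-84,89,10),(48,89,10)])/1e3
def run(wt,ws):
    r=lambda q:np.r_[wt*(proj('top',clamp([q[0],q[1],q[3]],q[2],tP))-tp).ravel(),ws*(proj('scene',clamp([q[0],q[1],q[3]],q[2],sP))-sp).ravel(),q[3]*1000]
    s=least_squares(r,[.533,-.235,0,0]); print(wt,ws,s.x.round(4),np.degrees(s.x[2]),np.abs(s.fun).max())
    return s.x
run(1,0.0);run(0,1);q=run(1,1)
# triangulate wing top ends & offcut near top corners
def tri(a,b):
    K=[optics.get_calibration(c) for c in('top','scene')]
    Ps=[np.array(k['intrinsics'])@np.c_[cv2.Rodrigues(np.array(k['rvec']))[0],k['tvec']] for k in K]
    X=cv2.triangulatePoints(*Ps,np.array(a,float).reshape(2,1),np.array(b,float).reshape(2,1));return (X[:3]/X[3]).ravel()
T=lambda x:f([x],(325,205))[0]; S=lambda x:f([x],(290,180))[0]
for n,a,b in [('offcut near y+ top',(118,416),(413,365)),('offcut near y- top',(224,418),(437,325)),('wing +x mid-top',(388,108),(268,77)),('wing -x mid-top',(386,236),(360,100)),('stop',(104,50),(152,232))]:
    P=tri(T(a),S(b)); print(n,P.round(4),'clamp',((P-[q[0],q[1],0])@Ro.from_euler('z',q[2]).as_matrix()*1e3).round(1))
E
python3 fit.py
```

```text
1 0.0 [ 0.5319 -0.2351 -0.0181 -0.    ] -1.0358709592611266 0.4576542281914442
0 1 [ 5.289e-01 -2.321e-01 -2.890e-02 -1.000e-04] -1.658565435535375 0.8167923959302357
1 1 [ 0.5313 -0.2348 -0.0201 -0.0008] -1.1514764749841655 1.4035028814206498
offcut near y+ top [ 0.4591 -0.1571  0.0455] clamp [-73.8  76.2  45.5]
offcut near y- top [ 0.4617 -0.19    0.0413] clamp [-70.5  43.4  41.3]
wing +x mid-top [ 0.5493 -0.2357  0.0933] clamp [18.  -0.5 93.3]
wing -x mid-top [ 0.5114 -0.2335  0.0949] clamp [-19.9   1.   94.9]
stop [ 0.5623 -0.1542  0.0718] clamp [29.4 81.2 71.8]
```

Call:
{"op": "carry_out", "data": {"claw": [0,0,0,0,0,0,0,0,0,0], "offset": [[-6.75,2.5,9.25],[-6.75,2.5,9.25],[-6.75,2.5,9.25],[-6.75,2.5,9.25],[-6.75,2.5,9.25],[-6.75,2.5,9.25],[-6.75,2.5,9.25],[-6.75,2.5,9.25],[-6.75,2.5,9.25],[-6.75,2.5,9.25]], "spin": [3.2,3.2,3.2,3.2,3.2,3.2,3.2,3.2,3.2,3.2], "force": 60}}

```text
clock: 2.35
ee_pos: [0.4316, -0.1708, 0.1305]
tool_rot: [-0.497, 0.503, -0.503, 0.497]
wrist_force: [0.7, -0.2, -0.2]
grip_width: -0.002
```

Call:
{"op": "carry_out", "data": {"claw": [0,0], "offset": [[0,0,0],[0,0,0]], "spin": [0,0]}}

```text
clock: 2.55
ee_pos: [0.4302, -0.1738, 0.1313]
tool_rot: [-0.496, 0.504, -0.504, 0.496]
wrist_force: [-0.1, -0.1, -0.1]
grip_width: 0.001
```

Run:
```python
from h import *
st()
cv2.imwrite('pics/w1.png',optics.read_camera('wrist')[:,:,::-1])
```

```text
t 2.55 p [ 0.4302 -0.1738  0.1313] F [-0.09 -0.12 -0.14] M [-0.02  0.   -0.  ] w 0.001 j [-0.463  0.226  1.867 -0.     1.049  1.122]
toolx [-0.015 -1.     0.   ] y [-0. -0. -1.] z [ 1.    -0.015 -0.   ] ang toolx deg -90.83
```

View pics/w1.png

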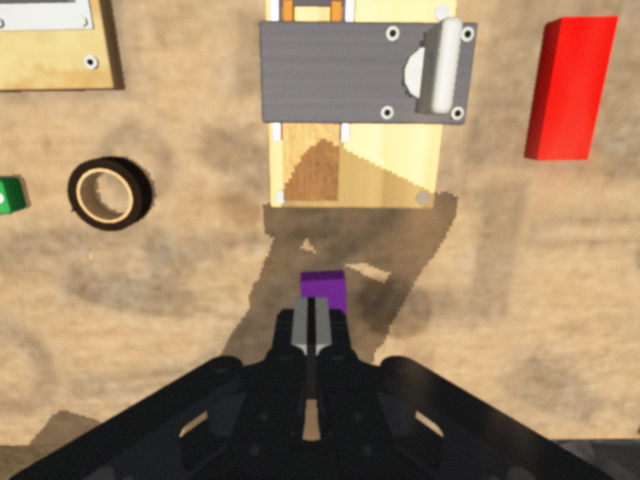

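The wrist view shows the offcut's near end centred at (310,200) and the wing running from (454,20) to (438,112). The closed fingers line up with the slot, so I'll descend.

Call:
{"op": "carry_out", "data": {"claw": [0,0,0,0], "offset": [[0,1.2,0],[0,2.35,0],[0,2.35,0],[0,2.35,0]], "spin": [0,0,0,0]}}

```text
clock: 3.0
ee_pos: [0.4301, -0.1746, 0.0383]
tool_rot: [-0.496, 0.504, -0.504, 0.496]
wrist_force: [0.1, -0.6, 1.1]
grip_width: 0.0
```

Call:
{"op": "carry_out", "data": {"claw": [0,0,0,0,0,0,0], "offset": [[0,0,0.3],[0,0,0.5],[0,0,0.65],[0,0,0.8],[0,0,0.95],[0,0,1.05],[0,0,1.05]], "spin": [0,0,0,0,0,0,0]}}

```text
clock: 3.7
ee_pos: [0.4726, -0.1745, 0.0373]
tool_rot: [0.496, -0.504, 0.504, -0.496]
wrist_force: [0.4, -0.2, 0.0]
grip_width: 0.001
```

Call:
{"op": "carry_out", "data": {"claw": [0,0,0], "offset": [[0,0,0.06],[0,0,0.1],[0,0,0.1]], "spin": [0,0,0]}}

```text
clock: 4.0
ee_pos: [0.4763, -0.1745, 0.0373]
tool_rot: [0.496, -0.504, 0.504, -0.496]
wrist_force: [-1.0, -0.6, -0.5]
grip_width: 0.005
```

Call:
{"op": "carry_out", "data": {"claw": [0,0], "offset": [[0,0,0.05],[0,0,0.05]], "spin": [0,0]}}

```text
clock: 4.2
ee_pos: [0.4784, -0.1746, 0.0373]
tool_rot: [0.496, -0.504, 0.504, -0.496]
wrist_force: [-1.6, -0.2, 0.3]
grip_width: -0.003
```

Run:
```python
from h import *
st()
for c in('top','scene','wrist'): cv2.imwrite(f'pics/{c}2.png',optics.read_camera(c)[:,:,::-1])
im=cv2.imread('pics/scene2.png')[180:270,290:395]; cv2.imwrite('pics/scene2c.png',cv2.resize(im,None,fx=6,fy=6,interpolation=cv2.INTER_CUBIC))
```

```text
t 4.2 p [ 0.4784 -0.1746  0.0373] F [-1.63 -0.16  0.31] M [ 0.04 -0.01  0.  ] w -0.003 j [-0.422  0.466  1.8    0.     0.875  1.164]
toolx [-0.015 -1.     0.   ] y [ 0. -0. -1.] z [ 1.    -0.015  0.   ] ang toolx deg -90.89
```

View pics/scene2c.png

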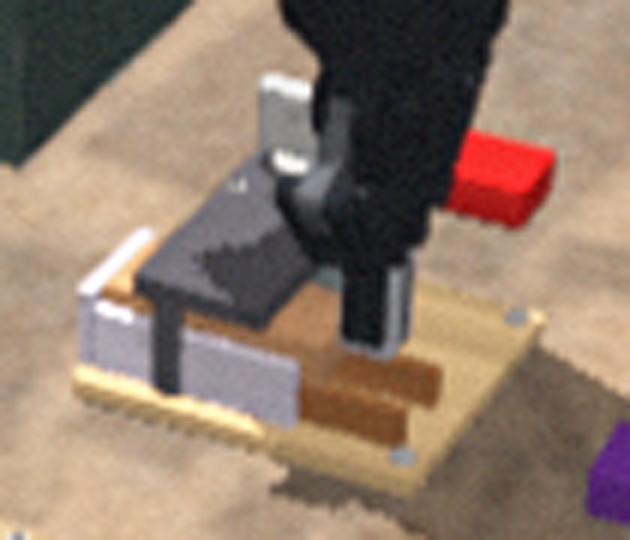

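View pics/wrist2.png

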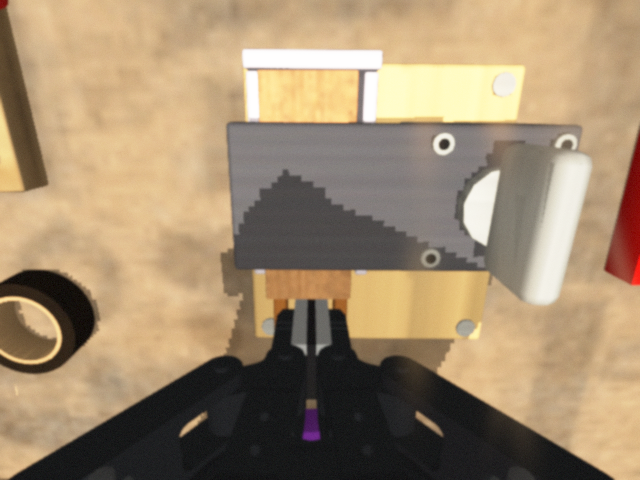

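The wrist view shows the offcut's far end near the stop bar at (310,65). I'll push gently until I feel firm contact.

Call:
{"op": "carry_out", "data": {"claw": [0,0], "offset": [[0,0,0.04],[0,0,0.04]], "spin": [0,0]}}

```text
clock: 4.55
ee_pos: [0.4789, -0.1745, 0.0371]
tool_rot: [-0.497, 0.505, -0.503, 0.496]
wrist_force: [-8.6, 0.8, 6.4]
grip_width: 0.005
```

Call:
{"op": "carry_out", "data": {"claw": [0,0], "offset": [[0,0,0.03],[0,0,0.03]], "spin": [0,0]}}

```text
clock: 4.75
ee_pos: [0.4791, -0.1745, 0.0371]
tool_rot: [-0.497, 0.505, -0.502, 0.495]
wrist_force: [-17.4, 0.1, 11.6]
grip_width: -0.0
```

Firm contact of about 17 N while the tip stopped advancing means the offcut is home. I'll back off, rise and go over the wing.

Call:
{"op": "carry_out", "data": {"claw": [0,0,0,0.5,1,1,1,1,1], "offset": [[0,0,-0.4],[0,0,-0.4],[0,-1.2,-0.4],[0,-2.4,-0.4],[0,-2.8,-0.4],[0.8,-2.8,0.4],[1.5,-2.8,1.25],[1.5,-2.8,1.25],[1.5,-2.8,1.25]], "spin": [0,0,0,0,0,0,0.5,0.5,0.5]}}

```text
clock: 5.65
ee_pos: [0.5302, -0.2355, 0.1485]
tool_rot: [-0.485, 0.515, -0.514, 0.485]
wrist_force: [0.0, -0.4, 1.0]
grip_width: 0.991
```

Run:
```python
from h import *
s,R=st()
for c in('top','scene','wrist'): cv2.imwrite(f'pics/{c}3.png',optics.read_camera(c)[:,:,::-1])
for c in('wrist','top','scene'):
  for t in('wing_mid','slot_home','work_offcut','up_clamp'): print(c,t,[(np.round(d["xyz"],4).tolist(),round(d["confidence"],2)) for d in optics.landmark_of(c,t)][:3])
```

```text
t 5.65 p [ 0.5302 -0.2355  0.1485] F [ 0.05 -0.36  0.98] M [ 0.01 -0.01  0.02] w 0.991 j [-0.481  0.445  1.523  0.     1.175  1.149]
toolx [-0.059 -0.998 -0.001] y [-0.001  0.001 -1.   ] z [ 0.998 -0.059 -0.001] ang toolx deg -93.4
wrist wing_mid [([0.5233, -0.2343, 0.0823], 0.75)]
wrist slot_home [([0.4617, -0.0324, 0.0002], 0.26)]
wrist work_offcut [([0.3569, -0.1827, -0.0013], 0.89), ([0.5242, -0.3444, 0.0033], 0.7)]
wrist up_clamp [([0.528, -0.2377, 0.0014], 0.73)]
top wing_mid []
top slot_home []
top work_offcut []
top up_clamp []
scene wing_mid [([0.5333, -0.2367, 0.0762], 0.68)]
scene slot_home [([0.5348, -0.1766, 0.025], 0.96)]
scene work_offcut [([0.5243, -0.3434, 0.0029], 0.85), ([0.353, -0.1828, 0.0013], 0.74), ([0.5334, -0.175, 0.0295], 0.65)]
scene up_clamp [([0.5345, -0.2339, -0.0019], 0.7)]
```

View pics/wrist3.png

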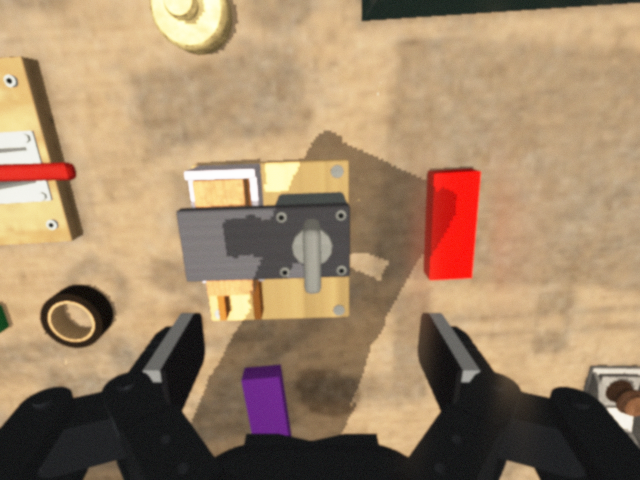

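The wing runs vertically from (313,222) to (313,290), centred between the fingers and aligned. The offcut is against the stop at (220,180). I'll check the wing's fore-aft position by projection.

Run:
```python
from h import *
s=readout.observe();R=Ro.from_quat(s['tool_rot']).as_matrix()
k=optics.get_calibration('wrist');T=np.eye(4);T[:3,:3]=R;T[:3,3]=s['ee_pos'];W=T@np.array(k['tool_from_camera']);K=np.array(k['intrinsics'])
for px,z in [((313,224),.094),((313,291),.094)]:
    d=W[:3,:3]@np.linalg.inv(K)@[*px,1]; print(W[:3,3]+d*(z-W[2,3])/d[2])
im=cv2.imread('pics/wrist3.png')[150:340,170:370]; cv2.imwrite('pics/w3c.png',cv2.resize(im,None,fx=3,fy=3,interpolation=cv2.INTER_CUBIC))
```

```text
[ 0.55478716 -0.23738757  0.094     ]
[ 0.514386   -0.23507958  0.094     ]
```

View pics/w3c.png

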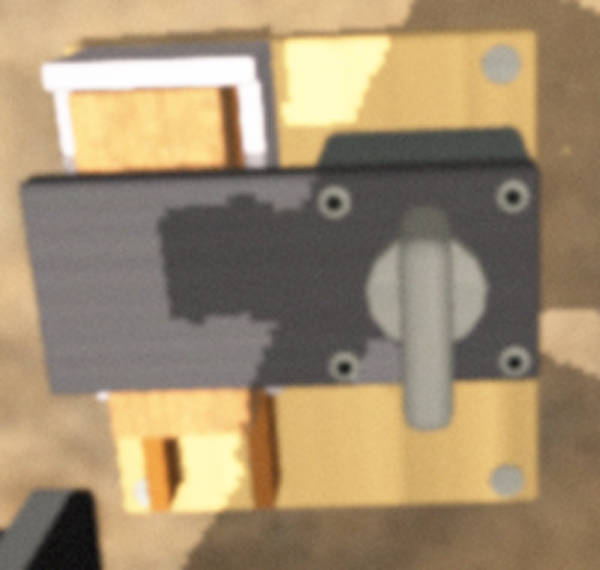

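Call:
{"op": "carry_out", "data": {"claw": [1,1,1,1,0,0,0,0,0,0], "offset": [[0,1.0,0.05],[0,1.7,0.05],[0,1.98,0.05],[0,1.98,0.05],[0,1.98,0.05],[0,1.98,0.05],[0,1.98,0.05],[0,1.98,0.05],[0,1.98,0.05],[0,1.98,0.05]], "spin": [0,0,0,0,0,0,0,0,0,0], "force": 50}}

```text
clock: 7.4
ee_pos: [0.5323, -0.2355, 0.0705]
tool_rot: [0.485, -0.514, 0.515, -0.485]
wrist_force: [-0.5, 0.7, 5.0]
grip_width: 0.105
```

Run:
```python
from h import *
s,R=st()
cv2.imwrite('pics/w4.png',optics.read_camera('wrist')[:,:,::-1])
```

```text
t 7.4 p [ 0.5323 -0.2355  0.0705] F [-0.54  0.73  5.  ] M [ 0.19  0.11 -0.05] w 0.105 j [-0.48   0.546  1.574  0.     1.021  1.15 ]
toolx [-0.059 -0.998  0.   ] y [ 0.001 -0.    -1.   ] z [ 0.998 -0.059  0.001] ang toolx deg -93.39
```

View pics/w4.png

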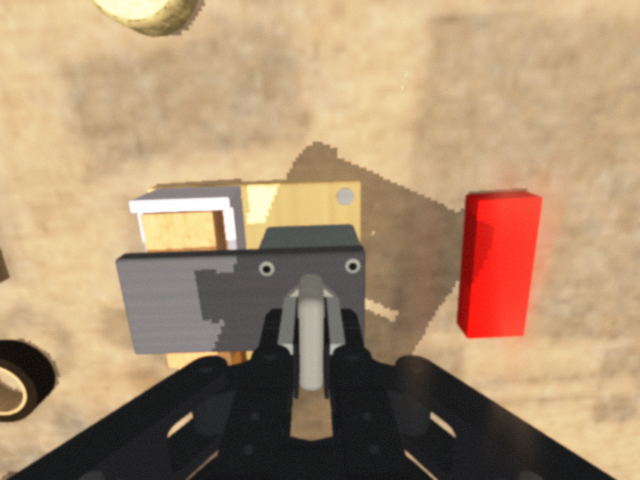

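The wing is gripped along (312,280)–(312,390). Now I'll pull up in small steps and watch Fz.

Call:
{"op": "carry_out", "data": {"claw": [0,0,0,0], "offset": [[0,-0.05,0],[0,-0.1,0],[0,-0.15,0],[0,-0.15,0]], "spin": [0,0,0,0]}}

```text
clock: 7.85
ee_pos: [0.532, -0.2354, 0.076]
tool_rot: [-0.485, 0.515, -0.514, 0.485]
wrist_force: [2.8, -0.4, -6.0]
grip_width: 0.108
```

Call:
{"op": "carry_out", "data": {"claw": [0,0], "offset": [[0,-0.025,0],[0,-0.025,0]], "spin": [0,0]}}

```text
clock: 8.05
ee_pos: [0.532, -0.2355, 0.077]
tool_rot: [-0.485, 0.515, -0.514, 0.485]
wrist_force: [3.3, 0.4, -6.7]
grip_width: 0.106
```

Call:
{"op": "carry_out", "data": {"claw": [0,0], "offset": [[0,-0.025,0],[0,-0.025,0]], "spin": [0,0]}}

```text
clock: 8.25
ee_pos: [0.532, -0.2354, 0.078]
tool_rot: [-0.485, 0.515, -0.514, 0.485]
wrist_force: [1.6, 1.0, -6.9]
grip_width: 0.104
```

Call:
{"op": "carry_out", "data": {"claw": [0,0], "offset": [[0,-0.025,0],[0,-0.025,0]], "spin": [0,0]}}

```text
clock: 8.45
ee_pos: [0.532, -0.2354, 0.0791]
tool_rot: [-0.485, 0.515, -0.514, 0.485]
wrist_force: [2.1, 0.2, -6.8]
grip_width: 0.104
```

Call:
{"op": "carry_out", "data": {"claw": [0,0], "offset": [[0,-0.025,0],[0,-0.025,0]], "spin": [0,0]}}

```text
clock: 8.65
ee_pos: [0.532, -0.2354, 0.0801]
tool_rot: [-0.485, 0.515, -0.514, 0.485]
wrist_force: [2.2, 0.5, -8.0]
grip_width: 0.109
```

Call:
{"op": "carry_out", "data": {"claw": [0,0], "offset": [[0,-0.02,0],[0,-0.02,0]], "spin": [0,0]}}

```text
clock: 8.85
ee_pos: [0.532, -0.2354, 0.0809]
tool_rot: [-0.485, 0.515, -0.514, 0.485]
wrist_force: [1.4, 1.5, -7.1]
grip_width: 0.11
```

Call:
{"op": "carry_out", "data": {"claw": [0,0], "offset": [[0,-0.02,0],[0,-0.02,0]], "spin": [0,0]}}

```text
clock: 9.05
ee_pos: [0.532, -0.2354, 0.0817]
tool_rot: [-0.485, 0.515, -0.514, 0.485]
wrist_force: [1.7, 0.8, -8.4]
grip_width: 0.105
```

Call:
{"op": "carry_out", "data": {"claw": [0,0], "offset": [[0,-0.02,0],[0,-0.02,0]], "spin": [0,0]}}

```text
clock: 9.25
ee_pos: [0.5321, -0.2355, 0.0825]
tool_rot: [-0.485, 0.515, -0.515, 0.485]
wrist_force: [1.9, 0.7, -8.2]
grip_width: 0.103
```

Call:
{"op": "carry_out", "data": {"claw": [0,0], "offset": [[0,-0.02,0],[0,-0.02,0]], "spin": [0,0]}}

```text
clock: 9.45
ee_pos: [0.532, -0.2355, 0.0832]
tool_rot: [-0.485, 0.515, -0.514, 0.485]
wrist_force: [2.7, 1.3, -10.2]
grip_width: 0.105
```

Call:
{"op": "carry_out", "data": {"claw": [0,0], "offset": [[0,-0.015,0],[0,-0.015,0]], "spin": [0,0]}}

```text
clock: 9.65
ee_pos: [0.532, -0.2354, 0.0836]
tool_rot: [-0.485, 0.515, -0.514, 0.485]
wrist_force: [3.4, -0.4, -12.6]
grip_width: 0.105
```

Run:
```python
from h import *
s,R=st()
```

```text
t 9.65 p [ 0.532  -0.2354  0.0836] F [  3.39  -0.4  -12.55] M [-0.05 -0.59 -0.  ] w 0.105 j [-0.48   0.528  1.567 -0.     1.047  1.15 ]
toolx [-0.059 -0.998 -0.   ] y [-0.  0. -1.] z [ 0.998 -0.059 -0.   ] ang toolx deg -93.38
```

Call:
{"op": "carry_out", "data": {"claw": [0,0], "offset": [[0,-0.012,0],[0,-0.012,0]], "spin": [0,0]}}

```text
clock: 9.85
ee_pos: [0.5319, -0.2355, 0.084]
tool_rot: [-0.485, 0.515, -0.514, 0.485]
wrist_force: [5.0, -0.4, -14.9]
grip_width: 0.107
```

The thread contact shows clearly: Fz rises at about 6 N/mm from z≈0.0831. I'll ease back to the middle of the play and then start turning, with negative spin for anticlockwise.

Call:
{"op": "carry_out", "data": {"claw": [0,0], "offset": [[0,0.045,0],[0,0.045,0]], "spin": [0,0]}}

```text
clock: 10.05
ee_pos: [0.5321, -0.2355, 0.0827]
tool_rot: [0.485, -0.515, 0.515, -0.485]
wrist_force: [1.0, 2.0, -8.7]
grip_width: 0.103
```

Call:
{"op": "carry_out", "data": {"claw": [0,0,0,0], "offset": [[0,0,0],[0,0,0],[0,0,0],[0,0,0]], "spin": [-1,-2,-3,-3]}}

```text
clock: 10.45
ee_pos: [0.5321, -0.2354, 0.0828]
tool_rot: [-0.548, 0.446, -0.446, 0.548]
wrist_force: [1.1, 2.2, -8.5]
grip_width: 0.104
```

Run:
```python
from h import *
s,R=st()
```

```text
t 10.45 p [ 0.5321 -0.2354  0.0828] F [ 1.08  2.17 -8.54] M [ 0.48 -0.22 -0.03] w 0.104 j [-0.479  0.529  1.567  0.     1.045  0.887]
toolx [ 0.203 -0.979 -0.   ] y [ 0.  0. -1.] z [0.979 0.203 0.   ] ang toolx deg -78.3
```

Call:
{"op": "carry_out", "data": {"claw": [0,0,0], "offset": [[0,0.012,0],[0,0.012,0],[0,0.012,0]], "spin": [-0.7,-1.4,-1.6]}}

```text
clock: 10.75
ee_pos: [0.5321, -0.2354, 0.0822]
tool_rot: [-0.578, 0.408, -0.408, 0.578]
wrist_force: [1.0, 3.3, -8.3]
grip_width: 0.103
```

Run:
```python
from h import *
s,R=st()
```

```text
t 10.75 p [ 0.5321 -0.2354  0.0822] F [ 1.01  3.28 -8.33] M [ 0.63 -0.18  0.01] w 0.103 j [-0.48   0.53   1.568  0.     1.044  0.75 ]
toolx [ 0.335 -0.942 -0.   ] y [-0.  0. -1.] z [0.942 0.335 0.   ] ang toolx deg -70.43
```

Call:
{"op": "carry_out", "data": {"claw": [0,0], "offset": [[0,0,0],[0,0,0]], "spin": [-0.6,-0.6]}}

```text
clock: 10.95
ee_pos: [0.532, -0.2353, 0.0822]
tool_rot: [-0.588, 0.393, -0.393, 0.588]
wrist_force: [0.8, 4.5, -9.1]
grip_width: 0.107
```

Run:
```python
from h import *
s,R=st()
```

```text
t 10.95 p [ 0.532  -0.2353  0.0822] F [ 0.8   4.54 -9.13] M [ 0.67 -0.24  0.04] w 0.107 j [-0.479  0.53   1.568  0.     1.044  0.698]
toolx [ 0.383 -0.924 -0.   ] y [-0.  0. -1.] z [0.924 0.383 0.   ] ang toolx deg -67.47
```

Call:
{"op": "carry_out", "data": {"claw": [0,0], "offset": [[0,0,0],[0,0,0]], "spin": [-0.6,-0.6]}}

```text
clock: 11.15
ee_pos: [0.532, -0.2354, 0.0821]
tool_rot: [-0.598, 0.377, -0.377, 0.598]
wrist_force: [1.4, 4.6, -7.7]
grip_width: 0.104
```

Run:
```python
from h import *
s,R=st()
```

```text
t 11.15 p [ 0.532  -0.2354  0.0821] F [ 1.37  4.57 -7.7 ] M [ 0.81 -0.22  0.06] w 0.104 j [-0.479  0.53   1.568  0.     1.044  0.646]
toolx [ 0.431 -0.903 -0.   ] y [-0.  0. -1.] z [0.903 0.431 0.   ] ang toolx deg -64.49
```

Call:
{"op": "carry_out", "data": {"claw": [0,0], "offset": [[0,0,0],[0,0,0]], "spin": [-0.6,-0.8]}}

```text
clock: 11.35
ee_pos: [0.532, -0.2353, 0.0821]
tool_rot: [-0.611, 0.356, -0.356, 0.611]
wrist_force: [0.5, 4.5, -8.7]
grip_width: 0.111
```

Run:
```python
from h import *
s,R=st()
```

```text
t 11.35 p [ 0.532  -0.2353  0.0821] F [ 0.5   4.51 -8.7 ] M [ 0.86 -0.19 -0.05] w 0.111 j [-0.48   0.53   1.568  0.     1.044  0.576]
toolx [ 0.493 -0.87  -0.   ] y [-0.  0. -1.] z [0.87  0.493 0.   ] ang toolx deg -60.47
```

Call:
{"op": "carry_out", "data": {"claw": [0,0], "offset": [[0,0,0],[0,0,0]], "spin": [-0.6,-0.8]}}

```text
clock: 11.55
ee_pos: [0.532, -0.2353, 0.082]
tool_rot: [-0.623, 0.335, -0.334, 0.623]
wrist_force: [1.5, 4.2, -8.7]
grip_width: 0.104
```

Run:
```python
from h import *
s,R=st()
```

```text
t 11.55 p [ 0.532  -0.2353  0.082 ] F [ 1.46  4.19 -8.7 ] M [ 0.95 -0.16 -0.05] w 0.104 j [-0.48   0.53   1.568  0.     1.044  0.505]
toolx [ 0.553 -0.833 -0.   ] y [-0.  0. -1.] z [ 0.833  0.553 -0.   ] ang toolx deg -56.44
```

Call:
{"op": "carry_out", "data": {"claw": [0,0], "offset": [[0,0,0],[0,0,0]], "spin": [-0.6,-0.8]}}

```text
clock: 11.75
ee_pos: [0.532, -0.2353, 0.082]
tool_rot: [-0.634, 0.312, -0.312, 0.634]
wrist_force: [0.7, 6.1, -8.0]
grip_width: 0.104
```

Run:
```python
from h import *
s,R=st()
```

```text
t 11.75 p [ 0.532  -0.2353  0.082 ] F [ 0.65  6.13 -7.97] M [ 1.   -0.12 -0.05] w 0.104 j [-0.479  0.53   1.568  0.     1.044  0.435]
toolx [ 0.61  -0.793 -0.   ] y [-0.  0. -1.] z [ 0.793  0.61  -0.   ] ang toolx deg -52.42
```

Call:
{"op": "carry_out", "data": {"claw": [0,0,0,0], "offset": [[0,0,0],[0,0,0],[0,0,0],[0,0,0]], "spin": [-0.6,-1.2,-1.8,-1.8]}}

```text
clock: 12.15
ee_pos: [0.5319, -0.2352, 0.082]
tool_rot: [-0.657, 0.262, -0.261, 0.657]
wrist_force: [0.6, 5.9, -8.3]
grip_width: 0.106
```

Run:
```python
from h import *
s,R=st()
```

```text
t 12.15 p [ 0.5319 -0.2352  0.082 ] F [ 0.56  5.94 -8.28] M [ 1.06 -0.09  0.06] w 0.106 j [-0.479  0.53   1.568  0.     1.044  0.278]
toolx [ 0.726 -0.687 -0.001] y [-0.     0.001 -1.   ] z [0.687 0.726 0.   ] ang toolx deg -43.43
```

Call:
{"op": "carry_out", "data": {"claw": [0,0,0,0], "offset": [[0,0,0],[0,0,0],[0,-0.005,0],[0,-0.005,0]], "spin": [-0.6,-1.2,-1.8,-1.8]}}

```text
clock: 12.55
ee_pos: [0.5319, -0.2352, 0.0821]
tool_rot: [-0.675, 0.21, -0.209, 0.676]
wrist_force: [-0.9, 5.9, -8.2]
grip_width: 0.105
```

Run:
```python
from h import *
s,R=st()
```

```text
t 12.55 p [ 0.5319 -0.2352  0.0821] F [-0.91  5.87 -8.17] M [ 1.13 -0.08  0.05] w 0.105 j [-0.479  0.53   1.568  0.     1.045  0.121]
toolx [ 0.825 -0.565 -0.001] y [-0.001  0.001 -1.   ] z [0.565 0.825 0.   ] ang toolx deg -34.43
```

Call:
{"op": "carry_out", "data": {"claw": [0,0,0,0,0], "offset": [[0,-0.007,0],[0,-0.015,0],[0,-0.022,0],[0,-0.03,0],[0,-0.03,0]], "spin": [-1,-2,-3,-4,-4]}}

```text
clock: 13.05
ee_pos: [0.5317, -0.2351, 0.0833]
tool_rot: [-0.701, 0.089, -0.088, 0.702]
wrist_force: [-1.1, 4.6, -8.6]
grip_width: 0.108
```

Run:
```python
from h import *
s,R=st()
```

```text
t 13.05 p [ 0.5317 -0.2351  0.0833] F [-1.14  4.63 -8.56] M [ 1.18  0.15 -0.01] w 0.108 j [-0.479  0.528  1.567  0.     1.047 -0.229]
toolx [ 0.969 -0.248 -0.001] y [-0.001  0.001 -1.   ] z [0.248 0.969 0.001] ang toolx deg -14.35
```

Call:
{"op": "carry_out", "data": {"claw": [0,0,0,0,0], "offset": [[0,-0.007,0],[0,-0.015,0],[0,-0.022,0],[0,-0.03,0],[0,-0.03,0]], "spin": [-1,-2,-3,-4,-4]}}

```text
clock: 13.55
ee_pos: [0.5315, -0.2351, 0.0843]
tool_rot: [-0.706, -0.034, 0.035, 0.707]
wrist_force: [-1.9, 6.5, -9.0]
grip_width: 0.104
```

Run:
```python
from h import *
s,R=st()
cv2.imwrite('pics/w5.png',optics.read_camera('wrist')[:,:,::-1])
```

```text
t 13.55 p [ 0.5315 -0.2351  0.0843] F [-1.88  6.48 -9.  ] M [ 1.18  0.31 -0.  ] w 0.104 j [-0.479  0.527  1.567  0.     1.05  -0.578]
toolx [ 0.995  0.098 -0.002] y [-0.002  0.001 -1.   ] z [-0.098  0.995  0.001] ang toolx deg 5.65
```

View pics/w5.png

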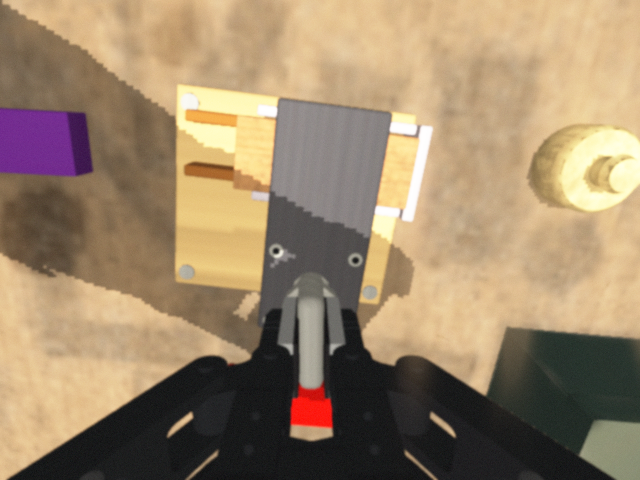

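The wrist view shows the wing still in the pads at (312,330) and the offcut at the end stop (425,170). It's about 97° turned, so I'll carry on.

Call:
{"op": "carry_out", "data": {"claw": [0,0,0,0,0], "offset": [[0,-0.007,0],[0,-0.015,0],[0,-0.022,0],[0,-0.03,0],[0,-0.03,0]], "spin": [-1,-2,-3,-4,-4]}}

```text
clock: 14.1
ee_pos: [0.5314, -0.2352, 0.0854]
tool_rot: [-0.689, -0.156, 0.158, 0.69]
wrist_force: [-2.0, 5.6, -10.1]
grip_width: 0.104
```

Run:
```python
from h import *
s,R=st()
```

```text
t 14.1 p [ 0.5314 -0.2352  0.0854] F [ -1.98   5.55 -10.12] M [1.07 0.46 0.05] w 0.104 j [-0.48   0.525  1.566 -0.     1.053 -0.927]
toolx [ 0.901  0.433 -0.001] y [-0.002  0.001 -1.   ] z [-0.433  0.901  0.002] ang toolx deg 25.65
```

Call:
{"op": "carry_out", "data": {"claw": [0,0,0,0,0], "offset": [[0,-0.007,0],[0,-0.015,0],[0,-0.022,0],[0,-0.03,0],[0,-0.03,0]], "spin": [-1,-2,-3,-4,-4]}}

```text
clock: 14.6
ee_pos: [0.5312, -0.2352, 0.0865]
tool_rot: [-0.651, -0.274, 0.275, 0.652]
wrist_force: [-4.2, 4.9, -9.7]
grip_width: 0.107
```

Run:
```python
from h import *
s,R=st()
```

```text
t 14.6 p [ 0.5312 -0.2352  0.0865] F [-4.17  4.85 -9.74] M [0.95 0.65 0.03] w 0.107 j [-0.48   0.523  1.566 -0.     1.055 -1.276]
toolx [ 0.699  0.715 -0.001] y [-0.002  0.001 -1.   ] z [-0.715  0.699  0.002] ang toolx deg 45.65
```

Call:
{"op": "carry_out", "data": {"claw": [0,0,0,0], "offset": [[0,-0.007,0],[0,-0.015,0],[0,-0.018,0],[0,-0.018,0]], "spin": [-1,-2,-2.5,-2.5]}}

```text
clock: 15.0
ee_pos: [0.5312, -0.2353, 0.0872]
tool_rot: [-0.618, -0.342, 0.344, 0.619]
wrist_force: [-4.0, 3.9, -9.7]
grip_width: 0.103
```

Run:
```python
from h import *
s,R=st()
```

```text
t 15.0 p [ 0.5312 -0.2353  0.0872] F [-3.98  3.86 -9.7 ] M [ 0.81  0.7  -0.02] w 0.103 j [-0.48   0.522  1.565 -0.     1.056 -1.493]
toolx [ 0.529  0.849 -0.001] y [-0.003  0.001 -1.   ] z [-0.849  0.529  0.003] ang toolx deg 58.06
```

Call:
{"op": "carry_out", "data": {"claw": [0,0,0], "offset": [[0,-0.004,0],[0,-0.006,0],[0,-0.006,0]], "spin": [-0.5,-0.8,-0.8]}}

```text
clock: 15.3
ee_pos: [0.5312, -0.2353, 0.0875]
tool_rot: [-0.605, -0.364, 0.365, 0.607]
wrist_force: [-3.4, 4.5, -9.3]
grip_width: 0.103
```

Run:
```python
from h import *
s,R=st()
```

```text
t 15.3 p [ 0.5312 -0.2353  0.0875] F [-3.36  4.45 -9.29] M [0.8  0.79 0.07] w 0.103 j [-4.800e-01  5.220e-01  1.565e+00 -1.000e-03  1.057e+00 -1.562e+00]
toolx [ 0.469  0.883 -0.   ] y [-0.003  0.001 -1.   ] z [-0.883  0.469  0.003] ang toolx deg 62.02
```

Call:
{"op": "carry_out", "data": {"claw": [0,0], "offset": [[0,-0.004,0],[0,-0.004,0]], "spin": [-0.5,-0.5]}}

```text
clock: 15.5
ee_pos: [0.5312, -0.2353, 0.0876]
tool_rot: [-0.597, -0.377, 0.378, 0.599]
wrist_force: [-3.8, 3.9, -10.6]
grip_width: 0.102
```

Run:
```python
from h import *
s,R=st()
```

```text
t 15.5 p [ 0.5312 -0.2353  0.0876] F [ -3.81   3.92 -10.56] M [ 0.81  0.77 -0.5 ] w 0.102 j [-0.48   0.522  1.565 -0.     1.057 -1.606]
toolx [ 0.43   0.903 -0.   ] y [-0.002  0.001 -1.   ] z [-0.903  0.43   0.003] ang toolx deg 64.51
```

Call:
{"op": "carry_out", "data": {"claw": [0,0], "offset": [[0,0,0],[0,0,0]], "spin": [-0.4,-0.4]}}

```text
clock: 15.7
ee_pos: [0.5312, -0.2354, 0.0876]
tool_rot: [-0.591, -0.387, 0.388, 0.592]
wrist_force: [-3.7, 4.6, -10.1]
grip_width: 0.102
```

Run:
```python
from h import *
s,R=st()
```

```text
t 15.7 p [ 0.5312 -0.2354  0.0876] F [ -3.72   4.59 -10.06] M [ 0.78  0.63 -1.02] w 0.102 j [-0.48   0.522  1.565  0.     1.057 -1.64 ]
toolx [0.4   0.917 0.   ] y [-0.002  0.001 -1.   ] z [-0.917  0.4    0.002] ang toolx deg 66.44
```

The end stop is reached at 64.5° (Mz −0.5, then −1.0 N m). I'll ease the twist off, lower the screw onto the thread, then let go.

Call:
{"op": "carry_out", "data": {"claw": [0,0,0], "offset": [[0,0.012,0],[0,0.025,0],[0,0.025,0]], "spin": [0.5,0.5,0.5]}}

```text
clock: 16.0
ee_pos: [0.5312, -0.2354, 0.0867]
tool_rot: [-0.599, -0.374, 0.375, 0.601]
wrist_force: [-5.0, 4.3, -8.4]
grip_width: 0.105
```

Call:
{"op": "carry_out", "data": {"claw": [0,0], "offset": [[0,0.015,0],[0,0.015,0]], "spin": [0,0]}}

```text
clock: 16.2
ee_pos: [0.5312, -0.2354, 0.0863]
tool_rot: [-0.599, -0.374, 0.375, 0.6]
wrist_force: [-5.0, 4.8, -5.6]
grip_width: 0.105
```

Call:
{"op": "carry_out", "data": {"claw": [0,0], "offset": [[0,0.015,0],[0,0.015,0]], "spin": [0,0]}}

```text
clock: 16.4
ee_pos: [0.5313, -0.2354, 0.086]
tool_rot: [-0.599, -0.374, 0.375, 0.6]
wrist_force: [-6.2, 5.6, -2.8]
grip_width: 0.101
```

Call:
{"op": "carry_out", "data": {"claw": [0,0], "offset": [[0,0.01,0],[0,0.01,0]], "spin": [0,0]}}

```text
clock: 16.6
ee_pos: [0.5313, -0.2354, 0.0857]
tool_rot: [-0.599, -0.374, 0.375, 0.6]
wrist_force: [-6.4, 4.4, -2.0]
grip_width: 0.104
```

Call:
{"op": "carry_out", "data": {"claw": [0.6,0.6,0.6,0.6,0.6,0.6,0.6,0.6], "offset": [[0,0,0],[0,0,0],[0,0,0],[0,0,0],[0,-0.5,0],[0,-1.5,0],[0,-2.5,0],[0,-2.5,0]], "spin": [0,0,0,0,0,0,0,0]}}

```text
clock: 17.4
ee_pos: [0.5339, -0.2365, 0.1915]
tool_rot: [0.602, 0.377, -0.374, -0.596]
wrist_force: [0.6, -0.1, 0.1]
grip_width: 0.597
```

Run:
```python
from h import *
s,R=st()
for c in('wrist','scene'): cv2.imwrite(f'pics/{c}6.png',optics.read_camera(c)[:,:,::-1])
im=cv2.imread('pics/scene6.png')[170:270,290:395]; cv2.imwrite('pics/scene6c.png',cv2.resize(im,None,fx=5,fy=5,interpolation=cv2.INTER_CUBIC))
```

```text
t 17.4 p [ 0.5339 -0.2365  0.1915] F [ 0.6  -0.14  0.13] M [ 0.01 -0.03  0.07] w 0.597 j [-0.48   0.404  1.476 -0.     1.252 -1.598]
toolx [ 0.437  0.9   -0.   ] y [ 0.008 -0.004 -1.   ] z [-0.899  0.437 -0.009] ang toolx deg 64.1
```

View pics/wrist6.png

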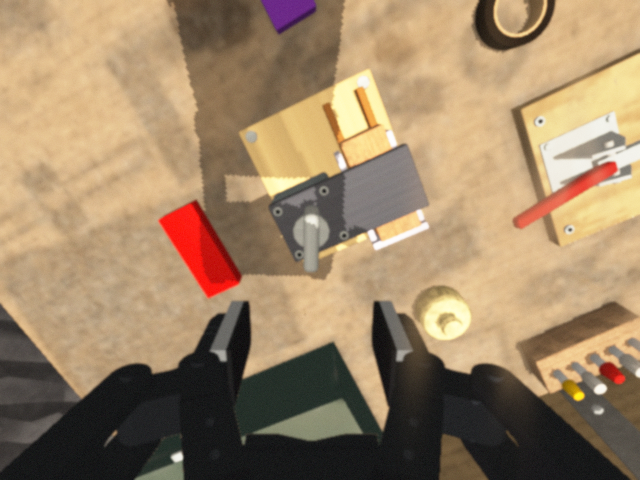

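View pics/scene6c.png

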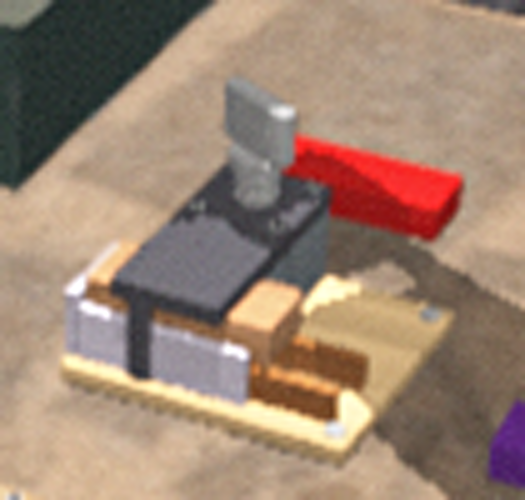

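The wrist view shows the wing at (312,245), still aligned with the released gripper. The scene view shows it well drawn out, and the offcut raised to the ledge and reaching the end stop. One last numeric check, then I'll hand in.

Run:
```python
from h import *
from workcell import ticket
for c in('wrist','scene'):
  optics.read_camera(c)
  for t in('work_offcut','wing_mid','brass_pot','tape_roll','key_set'): print(c,t,[(np.round(d["xyz"],4).tolist(),round(d["confidence"],2)) for d in optics.landmark_of(c,t)][:3])
st(); print(ticket.finish_job())
```

```text
wrist work_offcut [([0.5247, -0.3426, 0.0011], 0.9)]
wrist wing_mid []
wrist brass_pot [([0.6789, -0.1682, 0.0008], 0.76)]
wrist tape_roll [([0.4612, -0.0306, -0.0011], 0.84)]
wrist key_set []
scene work_offcut [([0.3577, -0.1821, -0.002], 0.74), ([0.5233, -0.3435, 0.0027], 0.63), ([0.5311, -0.1761, 0.0341], 0.59)]
scene wing_mid [([0.5348, -0.2368, 0.095], 0.65), ([0.4607, 0.0852, 0.0037], 0.32)]
scene brass_pot [([0.6793, -0.165, 0.0001], 0.69)]
scene tape_roll [([0.4651, -0.0292, -0.0021], 0.94)]
scene key_set [([0.4594, 0.0841, 0.0046], 0.61)]
t 18.1 p [ 0.5321 -0.2355  0.1855] F [0.16 0.54 0.07] M [-0.01  0.01 -0.1 ] w 0.6 j [-0.48   0.41   1.482 -0.     1.25  -1.599]
toolx [ 0.437  0.9   -0.   ] y [-0.  0. -1.] z [-0.9    0.437  0.   ] ang toolx deg 64.11
the job is handed in; nothing more can be done
None
```

The job is handed in, and all my last checks agreed. The hand-in gave no verdict, so the result itself isn't confirmed.

- **Offcut:** I pushed it along the slot until it stopped dead on the end stop, with about 17 N of contact.
- **Thread:** I pulled the wing screw up in 1 mm and smaller steps. The pull came up short about 13 mm out, where I let the force reach about 15 N in all, springs included. I then eased back to the middle of the play before turning.
- **Winding:** One grasp was enough for the whole turn, with the arm rising along with the thread. Turning torque stayed under about 0.1 N m until the end stop, where I felt about 1 N m at roughly 155°. I then eased the twist off, lowered the screw onto its thread and let go.

| Check after release | Result |
|---|---|
| Wing height | about 95 mm, so about 15 mm drawn out |
| Wing turn | at the end-stop angle |
| Offcut underside | about 34 mm by the detector (good to 4 mm; 30 mm expected against the ledge) |
| Offcut position | at the end stop in the pictures |
| Bystanders | within 5 mm of their first readings, which is about detector accuracy |
| Robot | clear of everything, wrist force near zero |

The wrist camera missed the wing, the key set and the lifted offcut, so the heights and the key set's position come from the scene camera alone.

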